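# Take the hall lamp off its keeper peg and stand it in the charger

## Task

The emergency lamp hangs on one of the two safety pegs on the side of the shoe cubby. With a fingertip, press the red sprung keeper of its peg right down while the lamp still hangs behind it, and, keeping it down with light pressure, pinch the lamp's tab, draw the lamp straight out along the arm and off its end; never force the lamp against the keeper or bend the arm. Then lower the lamp gently, foot down, fully home in its charging dock before letting go, leaving the shoehorn hanging and everything else where it is.

Things in the scene. Friction and masses are not known exactly. Their poses are not given: they have to be found in the camera images.
- rack: Low open shoe cubby of pale wood, fixed, 260 (x) x 240 (y) x 285 mm high. Origin at the centre of its underside. Two equal steel peg arms stick out along the cubby's own +y from its +y side panel (face at y = 120): peg 0 at x = -55, peg 1 at x = 55. All figures for the pegs are mm in this frame. Things hang on the arms near y = 175, where the arms' top faces are at z = 250.
- root0 (a point): Point on the panel's face at peg 0: x -55, y 120, z 250 in the cubby's frame. The arm is a U-channel 16 wide and 12 high, its end at y = 225. Arms are not quite straight: each slopes up towards its end by 1 to 3 degrees (not reported), and what hangs sits square on its arm. More than 16 N of finger pressure bends an arm.
- root1 (a point): The same for peg 1, at x = 55. A hung thing forced against an arm or a keeper with more than 15 N damages it too.
- keeper0 (a joint): Angle (rad) of the red keeper of peg 0, a sprung tongue 29 long, 7 wide, 3 thick, in the arm's channel, hinged at y = 215. Its free end points back to the panel (y = 188) and stands 10 mm above the arm's top face when closed (0). Pressed down to 0.35 it lies flush with that face (stop 0.36). Pressed near its free end: 2 N to start, 4 N to hold flush; it springs back up by itself.
- keeper1 (a joint): The same for the keeper of peg 1. Pushing a keeper outward from behind, as a pull on the hung thing does, only locks it. A fingertip wider than the arm (16 mm) comes to rest on the arm's top face when the keeper is flush; the lamp's tab, once over the keeper, holds it down itself.
- lamp: Yellow and black hand lamp, 0.18 to 0.29 kg: round body 36 in diameter, 120 high; on top a flat black tab 40 wide (its x), 10 thick (its y), 47 high, with a slot 24 wide, 17 high starting 6 above the body and a solid grip 24 high above the slot. Origin: middle of the slot's top edge, which rests on the arm's top face; y runs along the arm.
- foot (a point): Centre of the lamp's flat foot, 143 mm under the lamp's origin. (It hangs with the front of its tab 2 to 9 mm behind the keeper's free end. The slot has only 5 mm of play over the arm, so the lamp cannot be lifted over a raised keeper.)
- dock: Grey charging dock, fixed: base 90 x 90 x 12 mm with a round cup, 54 outside and 42 inside diameter, rim at 42 above the table. Origin at the centre of its underside.
- seat (a point): Centre of the cup's inner floor, 16 mm above the table and 26 below the rim. The foot rests here when the lamp is home; any yaw will do. More than 30 N is too hard a landing.
- shoehorn: Blue shoehorn 164 mm long hanging on the other peg by a similar tab 36 wide and 10 thick. Origin: middle of its slot's top edge, 12 mm below its top. To be left hanging.
- polish: Red shoe polish tin, 75 in diameter, 29 high, on the table. Origin at the centre of its underside. Leave alone.
- brush: Shoe brush with a wooden back, 145 x 50 x 46 mm, on the table. Origin at the centre of its underside. Leave alone.
Mind the look-alikes: they are no part of the job. Several things have the shape of the dock; the one meant has the colours described above.

How it is judged:
By the outcome, as a careful person would: the job done as asked, in the order asked, and still so for the second after the job is handed in, with the robot touching nothing.
It also fails if it takes over 66 s, if anything falls off the work surface, if the arm or the gripper's body presses on something with over 40 N, if the wrist force passes 120 N, or if a joint passes its speed limit or range.

## Robot

A 7-joint arm with a two-finger parallel gripper is mounted at the origin on the work surface. World frame = base frame: x ahead of the robot, y to its left, z up, the work surface at z = 0. Lengths are in m, angles in rad, forces in N, time in s.
With the tool pointing down it reaches from about 0.425 to 0.875 m from the base axis. Payload 8.4 kg.
Tool frame: the origin (TCP) lies midway between the tips of the shut fingers; the grasp point (between the pads) lies behind it (arm.hold_point_z is the z of the grasp point in the tool frame, in m); z points along the fingers, y is the line along which they close (so a half turn about z gives the same grasp; the last joint's range is limited). The gripper opens to 85 mm and grips with 20 to 120 N. Pads are 22 mm wide; open, the fingers measure 114 mm over their backs; the gripper's body (76 mm by 85 mm) begins 54 mm behind the grasp point. The pads swing forward as they close: fully open they stand 13 mm farther back than shut.
Start: joints at [-1.265, 0.333, 0.04, 1.465, -0.013, 1.343, -0.059], TCP at [0.256, 0.597, 0.231] pointing down, gripper open.
Joint ranges: [-2.58, 2.58], [-0.38, 2.09], [-1.3, 1.39], [0.25, 2.4], [-1.5, 4.64], [0.08, 2.09], [-2.65, 2.65]. Speed limits (rad/s): [2.22, 2.22, 2.79, 2.79, 3.14, 3.14, 3.14].

## Interface

Orientations are given as a unit quaternion [x, y, z, w].
In Python, from rig import arm gives the robot as it stands. The module is installed in compiled form; this text tells all that it offers.
- The arm moves only by the tool servo_tool, never from a script. Its argument "rows" is a list that holds one entry, the list of rows, each a list of 4 numbers: the shift along the tool's x, y, z in mm, then the turn about the tool's z in rad. In form: [[[x, y, z, yaw], ...]]. A call has 1 to 5 rows; each row shifts and turns the commanded pose from where the row before left it, along the tool's axes as they then stand; what a row does not reach is not made up. A row lasts 1/10 s, in which the tool goes at most 50 mm and 8.59 degrees, less where a joint would pass 70% of its speed; a pose out of reach is approached as far as the arm can. A call with a gripper value outside its range is refused whole. "fingers" is the opening, from 0 (shut) to 1 (fully open), set as the call begins (left out, the last holds). The fingers move at their own pace and stop on an object; "squeeze" is the grip in N (left out, the last holds). Time passes only in rows, so rows that do not move let the fingers close. It gives the time, the measured TCP pose, the force, the opening and the grip force at its end, in the units of the state.
- arm.read_state(): the state, without advancing time (a new reading comes with each control period).
- arm.read_camera(name): name is "scene" or "side" or "wrist"; returns a dict with "frame" (420x560x3 uint8, red, green, blue), "range_z" (420x560 float32, m along the optical axis (not along the pixel's ray), 0 where there is no reading), "vfov" (degrees; the focal length in pixels is half the picture's height over the tangent of half this angle, whatever the lens; pixels are square), "cx", "cy" (the principal point, pixels), "rvec" (rotation vector, rad) and "tvec" (3), from world to camera coordinates, as OpenCV has them; the wrist camera has in their place "T_tool_cam" (4x4, takes a point from camera to tool coordinates, whose origin is the TCP and whose axes are the flange's). Camera axes: x right, y down, z forward; pixel columns grow to the right and rows downward; lengths in m; the calibration is good to about 2 mm. A picture is of the moment at which its call begins: read the wrist's pose just before it.
- arm.job_done(): hands the job in; it is judged then, once.
The state is a dict: "t": time; "joint_pos": joint angles; "joint_vel": joint speeds; "joint_efforts": joint torques, N m; "position": TCP position; "orientation": TCP orientation; "contact_force": force on the tool from outside, world axes, zero at the start; "ft_torque": the same for the moment, N m; "gripper_width": opening from 0.0 (shut) to 1.0 (fully open); "gripper_force": force on a finger pad.
Only numpy, scipy, OpenCV 4.12 (cv2) and the standard library are available. Lean on these libraries where they do the work, as an engineer would, in place of code of your own. Each camera call takes 0.05 s, during which the arm holds its last target. There are 200 camera calls.

## Working session

There is one attempt and no reset: what is moved stays moved. The work goes in short steps, Python scripts to look and compute and a tool call to move; the robot and the scene stay as the last step left them, time stands still between calls to the robot, and variables do not carry over. Pictures are saved under pics/ and viewed, at most 10 in all, crops included, and the job is handed in when it is done.

Besides the shell and the picture viewer there is one more tool, called after "Call:" as name([rows], argument=value, ...), one row to a line, values as JSON. servo_tool: Moves the arm, as the interface text tells. Its arguments: {"type":"object","properties":{"rows":{"type":"array"},"fingers":{"type":"number"},"squeeze":{"type":"number"}},"required":["rows"]}

```bash
mkdir -p pics
cat > h.py <<'E'
import numpy as np, cv2
from rig import arm
from scipy.spatial.transform import Rotation as R
def snap(name):
    s=arm.read_state(); c=arm.read_camera(name)
    f=210/np.tan(np.radians(c['vfov'])/2); K=(f,c['cx'],c['cy'])
    if name=='wrist':
        T=np.eye(4);T[:3,:3]=R.from_quat(s['orientation']).as_matrix();T[:3,3]=s['position'];T=T@c['T_tool_cam']
    else:
        M=np.eye(4);M[:3,:3]=R.from_rotvec(np.ravel(c['rvec'])).as_matrix();M[:3,3]=np.ravel(c['tvec']);T=np.linalg.inv(M)
    return c['frame'],c['range_z'],K,T
def cloud(d,K,T):
    v,u=np.mgrid[:d.shape[0],:d.shape[1]]
    p=np.stack([(u-K[1])*d/K[0],(v-K[2])*d/K[0],d],-1)
    return p@T[:3,:3].T+T[:3,3]
def proj(P,K,T):
    q=(np.atleast_2d(P)-T[:3,3])@T[:3,:3]
    return np.c_[q[:,0]/q[:,2]*K[0]+K[1],q[:,1]/q[:,2]*K[0]+K[2]]
def save(n,f,box=None,s=1):
    if box: f=f[box[1]:box[3],box[0]:box[2]]
    cv2.imwrite('pics/'+n,cv2.resize(f[:,:,::-1],None,fx=s,fy=s,interpolation=cv2.INTER_CUBIC))
E
python3 - <<'E'
from h import *
fs=[]
for n in ['scene','side','wrist']:
    f,d,K,T=snap(n); np.savez(n+'0.npz',f=f,d=d,K=K,T=T); fs.append(f); save(n+'0.png',f); print(n,T[:3,3],T[:3,2])
s=arm.read_state();print(s,arm.hold_point_z)
E
```

```text
scene [ 0.86851197 -0.42378857  0.9136055 ] [-0.32230377  0.44548711 -0.83526135]
side [-0.04767695 -0.53752172  0.78413083] [ 0.62465126  0.49005872 -0.60799116]
wrist [0.18775593 0.62662616 0.37380662] [ 0.26728024 -0.11583966 -0.95663078]
{'t': 0.15, 'joint_pos': array([-1.26520481,  0.33376092,  0.03987278,  1.46607453, -0.01341269,
        1.34330276, -0.05846976]), 'joint_vel': array([ 0.00053857, -0.00186706, -0.00248053, -0.00466068, -0.00074873,
       -0.00045781, -0.00088622]), 'joint_efforts': array([ 4.01969926e-03, -6.59047794e+01,  1.36819381e+00, -4.05871582e+01,
        1.71180710e-02,  9.56309756e-03,  1.67133550e-05]), 'position': array([0.25586047, 0.59713152, 0.23061447]), 'orientation': array([ 2.01010023e-01,  9.79588976e-01, -6.32927528e-04, -9.37592026e-05]), 'contact_force': array([-0.24571553, -1.3960497 ,  0.6740239 ]), 'ft_torque': array([-0.00021714,  0.02886344,  0.00430079]), 'gripper_force': 0.0, 'gripper_width': 1.0021089278630944} -0.0187
```

View pics/scene0.png

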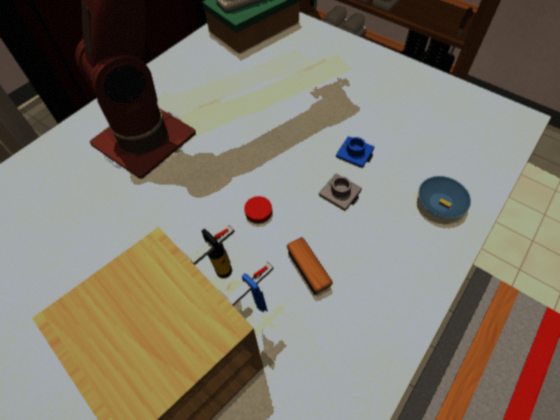

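View pics/side0.png

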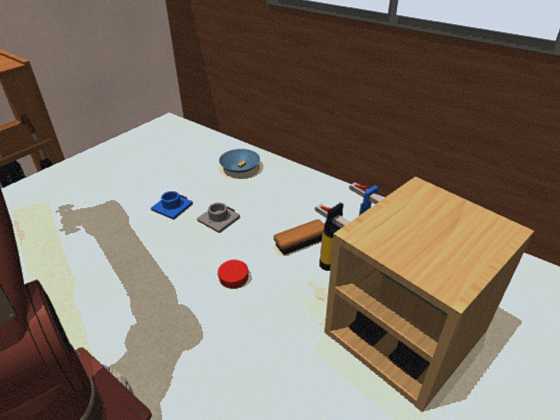

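The scene picture shows the lamp on the nearer-left peg at (218,255), the shoehorn at (257,292), the grey dock at (341,188) with a blue look-alike at (355,150), the polish at (258,209) and the brush at (309,265). The side picture agrees: lamp at (330,235), grey dock at (218,214).

Run:
```python
from h import *
for n in ['scene','side']:
    z=np.load(n+'0.npz'); f,d,K,T=z['f'].astype(int),z['d'],z['K'],z['T']; P=cloud(d,K,T)
    m=(abs(P[...,2]-.285)<.006)&(d>0)&(f[...,0]>f[...,2]+40)
    q=P[m][:,:2]; r=cv2.minAreaRect((q*1000).astype(np.float32)); print(n,'rack',r,np.median(P[m][:,2]),cv2.boxPoints(r).tolist())
    # dock rim
    u,v=(341,188) if n=='scene' else (218,213)
    w=P[v-22:v+22,u-24:u+24].reshape(-1,3)
    a=w[(w[:,2]>.037)&(w[:,2]<.05)]; c,rad=cv2.minEnclosingCircle((a[:,:2]*1000).astype(np.float32)); print('rim',c,rad,len(a),np.median(a[:,2]))
    b=w[(w[:,2]>.008)&(w[:,2]<.016)]; print('base',cv2.minAreaRect((b[:,:2]*1000).astype(np.float32)))
    # things above table near pegs by colour
    R_,G,B=f[...,0],f[...,1],f[...,2]
    hi=(P[...,2]>.2)&(P[...,2]<.30)
    for nm,mm in dict(red=(R_>120)&(G<80)&(B<80)&hi,black=(R_<50)&(G<50)&(B<50)&hi,blue=(B>R_+40)&hi).items():
        p=P[mm]; 
        if len(p): print(nm,len(p),p.min(0).round(3),np.median(p,0).round(3),p.max(0).round(3))
```

```text
scene rack ((301.5789794921875, -310.43292236328125), (281.2418518066406, 840.5791015625), 70.46973419189453) 0.2850117621874323 [[-141.53944396972656, -302.45843505859375], [650.6768798828125, -583.468017578125], [744.6973876953125, -318.40740966796875], [-47.5189208984375, -37.3978271484375]]
rim (597.424560546875, 183.8365936279297) 27.186538696289062 124 0.041264122907789025
base ((601.8451538085938, 219.03909301757812), (160.9686737060547, 95.90117645263672), 89.59577178955078)
red 82 [ 0.539 -0.227  0.25 ] [ 0.649 -0.206  0.256] [ 0.657 -0.183  0.262]
black 3049 [-0.084 -0.483  0.2  ] [ 0.07  -0.049  0.257] [0.713 0.554 0.3  ]
blue 118 [ 0.632 -0.249  0.226] [ 0.652 -0.243  0.261] [ 0.669 -0.233  0.264]
side rack ((319.9767761230469, -316.5819091796875), (283.09161376953125, 824.3173217773438), 70.33472442626953) 0.284872718248807 [[-115.77622985839844, -311.17047119140625], [660.4624633789062, -588.5735473632812], [755.7297973632812, -321.99334716796875], [-20.5089111328125, -44.59027099609375]]
rim (595.0009155273438, 185.784912109375) 29.47569465637207 109 0.04167134963846719
base ((599.35009765625, 184.84811401367188), (92.6557388305664, 100.7022705078125), 89.78376770019531)
red 38 [ 0.533 -0.228  0.252] [ 0.648 -0.205  0.257] [0.653 1.104 0.262]
black 2672 [-0.044 -0.481  0.2  ] [ 0.074 -0.07   0.249] [1.846 1.108 0.3  ]
blue 184 [ 0.628 -0.249  0.202] [ 0.636 -0.241  0.248] [ 0.667 -0.23   0.264]
```

View pics/wrist0.png

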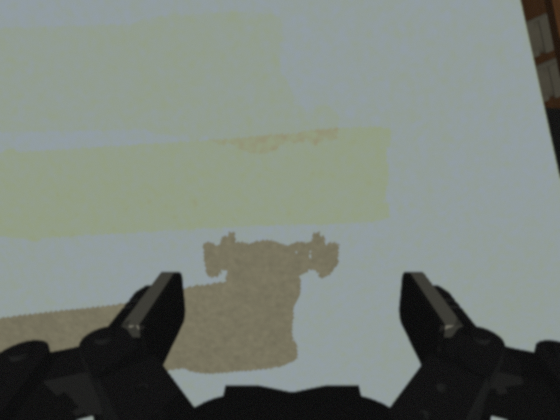

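The wrist picture shows only bare table and the arm's shadow, nothing of the task yet.

Run:
```python
from h import *
for n in ['scene','side']:
    z=np.load(n+'0.npz'); f,d,K,T=z['f'].astype(int),z['d'],z['K'],z['T']; P=cloud(d,K,T)
    R_,G,B=f[...,0],f[...,1],f[...,2]
    m=(abs(P[...,2]-.285)<.006)&(d>0)
    k,l,st,ce=cv2.connectedComponentsWithStats(cv2.morphologyEx(m.astype(np.uint8),cv2.MORPH_OPEN,np.ones((3,3))))
    i=1+np.argmax(st[1:,4]); q=P[l==i][:,:2]; r=cv2.minAreaRect((q*1000).astype(np.float32)); c=np.array(r[0])/1000
    print(n,'rack',r)
    a=np.radians(r[2]); 
    for t in a+np.arange(4)*np.pi/2:
        M=np.array([[np.cos(t),-np.sin(t)],[np.sin(t),np.cos(t)]]) # cols: rack x,y in world
        loc=np.zeros_like(P);loc[...,:2]=(P[...,:2]-c)@M;loc[...,2]=P[...,2]
        reg=(loc[...,1]>.125)&(loc[...,1]<.25)&(abs(loc[...,0])<.12)&(loc[...,2]>.08)&(loc[...,2]<.3)
        if reg.sum()<300: continue
        print('yaw',t)
        hi=reg
        for nm,mm in dict(red=(R_>110)&(G<80)&(B<80)&hi,black=(R_<60)&(G<60)&(B<60)&hi,yellow=(R_>100)&(G>70)&(B<50)&hi,blue=(B>R_+40)&hi,grey=(R_>120)&(abs(R_-B)<40)&hi&(loc[...,2]>.22)).items():
            p=loc[mm]*1000
            if len(p): print(nm,len(p),np.percentile(p,[3,50,97],axis=0).round(1).tolist())
```

```text
scene rack ((566.3189086914062, -404.65362548828125), (240.3038330078125, 262.4122009277344), 81.03886413574219)
yaw 1.4143950012450501
grey 2 [[-119.3, 128.5, 284.8], [-118.5, 129.0, 285.2], [-117.7, 129.4, 285.5]]
yaw 4.555987654834843
black 754 [[-116.9, 126.9, 103.3], [-62.4, 130.0, 177.7], [46.0, 130.6, 278.7]]
yellow 61 [[-113.7, 129.5, 283.1], [-13.5, 129.9, 285.1], [57.0, 130.5, 286.8]]
grey 1 [[-119.9, 129.3, 283.8], [-119.9, 129.3, 283.8], [-119.9, 129.3, 283.8]]
yaw 6.12678398162974
red 86 [[-57.5, 188.7, 251.2], [52.5, 201.9, 255.6], [58.2, 214.3, 260.7]]
black 769 [[-66.5, 161.3, 120.1], [-40.7, 176.6, 216.4], [74.7, 193.5, 274.4]]
blue 118 [[41.6, 169.0, 237.5], [59.2, 173.8, 261.5], [74.4, 181.6, 263.9]]
grey 510 [[-61.8, 128.7, 246.6], [48.3, 155.6, 249.4], [61.5, 222.5, 252.9]]
side rack ((566.1241455078125, -403.6687316894531), (241.38351440429688, 264.5675048828125), 81.1658706665039)
yaw 1.4166116833783775
black 1 [[119.1, 131.2, 207.2], [119.1, 131.2, 207.2], [119.1, 131.2, 207.2]]
yellow 147 [[-118.4, 128.7, 88.3], [-38.7, 130.0, 223.9], [118.8, 131.2, 278.0]]
yaw 6.129000663763067
red 40 [[-64.3, 186.5, 252.2], [51.5, 200.0, 256.4], [57.8, 211.2, 261.6]]
black 398 [[-77.3, 165.7, 115.1], [-70.8, 172.9, 239.0], [-42.4, 186.9, 274.3]]
yellow 271 [[-75.3, 167.6, 131.3], [-72.7, 176.5, 168.2], [-66.9, 189.4, 204.1]]
blue 184 [[37.6, 168.3, 207.6], [44.3, 172.9, 248.3], [71.9, 180.4, 262.9]]
grey 217 [[-63.1, 146.7, 239.4], [-47.8, 165.6, 249.8], [62.0, 221.1, 253.1]]
```

Call:
servo_tool([
  [[0,0,-40,-0.125],[0,0,-40,-0.125],[-40,-10,-20,0],[-40,-20,0,0],[-40,-20,0,0]],
], fingers=1, squeeze=25)

```text
t: 0.65
position: [0.3679, 0.529, 0.3318]
orientation: [0.077, 0.997, 0.0, 0.0]
contact_force: [0.4, 0.8, -0.6]
gripper_width: 0.997
gripper_force: 0.0
```

Call:
servo_tool([
  [[-40,-25,0,0],[-40,-30,0,0],[-40,-30,0,0],[-30,-40,0,0],[-30,-40,0,0]],
])

```text
t: 1.15
position: [0.5201, 0.3368, 0.3308]
orientation: [0.077, 0.997, -0.0, -0.0]
contact_force: [1.3, -0.2, 0.3]
gripper_width: 0.999
gripper_force: 0.0
```

Call:
servo_tool([
  [[-20,-45,0,0],[-10,-45,0,0],[0,-48,0,0],[0,-48,0,0],[0,-48,0,0]],
])

```text
t: 1.65
position: [0.5122, 0.1009, 0.3311]
orientation: [0.077, 0.997, -0.0, -0.0]
contact_force: [0.9, 0.4, -0.4]
gripper_width: 0.999
gripper_force: 0.0
```

Call:
servo_tool([
  [[-15,-45,0,0],[-15,-45,0,0],[-15,-45,0,0],[-15,-45,0,0],[-15,-40,0,0]],
], fingers=0.35)

```text
t: 2.15
position: [0.5527, -0.1285, 0.3315]
orientation: [0.078, 0.997, -0.0, 0.0]
contact_force: [0.4, 0.6, 0.6]
gripper_width: 0.353
gripper_force: 0.0
```

Call:
servo_tool([
  [[0,-40,0,0],[0,-35,0,0],[0,-10,0,0],[0,0,0,0]],
])

```text
t: 2.55
position: [0.5392, -0.2117, 0.3312]
orientation: [0.079, 0.997, -0.0, -0.0]
contact_force: [-0.6, -0.9, 0.3]
gripper_width: 0.351
gripper_force: 0.0
```

Run:
```python
from h import *
f,d,K,T=snap('wrist'); np.savez('w1.npz',f=f,d=d,K=K,T=T); save('w1.png',f,s=1.4)
s=arm.read_state();print(s['position'],s['orientation'],s['gripper_width'])
```

```text
[ 0.53986634 -0.20969653  0.33113081] [ 7.76957380e-02  9.96977083e-01  2.07396154e-04 -1.61871831e-04] 0.3505012929616605
```

View pics/w1.png

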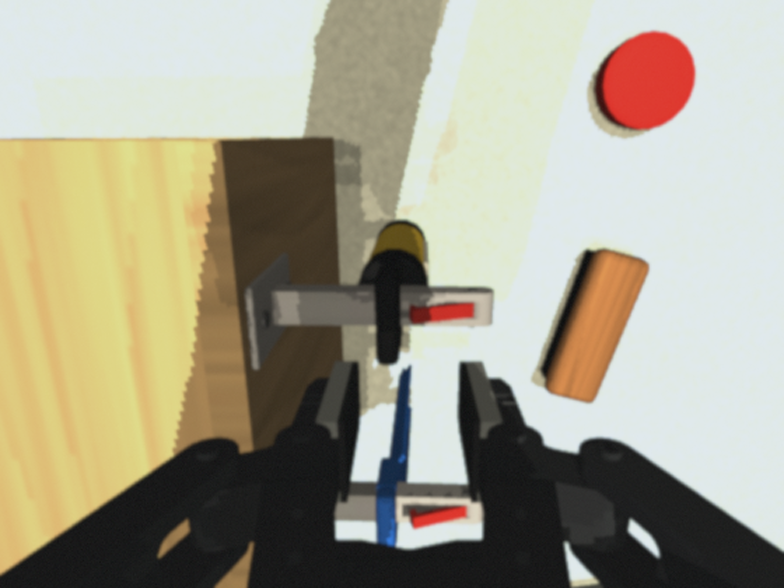

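The wrist view shows the lamp's tab at (388,320) on peg 0, with its red keeper from (411,314) to (474,311). The shoehorn's peg lies below, at about (410,510).

```bash
cat >> h.py <<'E'
yaw=-0.1555; C=np.array([.5662,-.4042,0])
M=R.from_euler('z',yaw).as_matrix()
def loc(P): return (P-C)@M*1000
def wor(p): return np.asarray(p)/1000@M.T+C
E
python3 - <<'E'
from h import *
z=np.load('w1.npz'); f,d,K,T=z['f'].astype(int),z['d'],z['K'],z['T']; P=loc(cloud(d,K,T))
R_,G,B=f[...,0],f[...,1],f[...,2]
near=(d>0)&(P[...,1]>118)&(P[...,1]<235)&(abs(P[...,0]+55)<35)&(P[...,2]>235)&(P[...,2]<285)
v,u=np.mgrid[:420,:560]; near&=(v<262)
def pr(n,m):
    p=P[m]; print(n,len(p),np.percentile(p,[1,10,50,90,99],axis=0).round(1).tolist())
red=near&(R_>110)&(G<90); pr('red',red)
blk=near&(R_<60)&(G<60)&(P[...,2]>266); pr('tabtop',blk)
arm_=near&(R_>80)&(abs(R_-B)<40)&(abs(P[...,2]-250)<5); pr('arm',arm_)
for a,b in [(130,150),(150,165),(192,205),(205,218),(218,228)]:
    m=arm_&(P[...,1]>a)&(P[...,1]<b); pr((a,b),m)
p=P[arm_]; A=np.c_[p[:,1],np.ones(len(p))]
k=p[:,2]>246; c=np.linalg.lstsq(A[k],p[k,2],rcond=None)[0]; print('slope deg',np.degrees(np.arctan(c[0])),'z175',c@[175,1])
c=np.linalg.lstsq(A,p[:,0],rcond=None)[0]; print('x drift',c)
p=P[red]
for lo in range(185,216,4):
    q=p[(p[:,1]>=lo)&(p[:,1]<lo+4)]
    if len(q): print(lo,len(q),q.mean(0).round(1))
for w in [(0,0,0),(0,0,.08)]:
    s=arm.read_state(); t=np.array(s['position'])+R.from_quat(s['orientation']).apply(w); print(loc(t).round(1),proj(t,K,T).round(0)*1.4)
# rack top edge and panel face check
m=(d>0)&(abs(P[...,2]-285)<4)&(v<300); print('top y max',np.percentile(P[m][:,1],[98,99.5]), 'x min',np.percentile(P[m][:,0],[.5,2]))
E
```

```text
red 338 [[-58.0, 193.9, 251.7], [-57.4, 196.2, 252.7], [-54.6, 203.9, 255.5], [-52.0, 213.0, 258.3], [-51.1, 215.0, 259.6]]
tabtop 1176 [[-76.4, 122.7, 266.2], [-73.9, 123.9, 269.7], [-59.3, 176.6, 274.0], [-43.4, 180.7, 275.2], [-38.9, 181.7, 276.1]]
arm 2648 [[-62.7, 123.7, 246.3], [-61.8, 130.3, 248.3], [-55.7, 159.2, 249.8], [-47.7, 218.0, 252.1], [-46.4, 224.1, 253.2]]
(130, 150) 741 [[-62.4, 130.2, 247.5], [-61.1, 131.9, 248.1], [-54.7, 139.9, 249.0], [-47.9, 148.0, 249.9], [-46.4, 149.9, 250.6]]
(150, 165) 542 [[-62.4, 150.2, 248.2], [-60.7, 151.5, 249.0], [-54.3, 157.5, 249.8], [-48.1, 163.6, 250.6], [-46.6, 164.9, 251.5]]
(192, 205) 220 [[-62.7, 192.0, 246.0], [-62.5, 193.8, 248.8], [-60.2, 199.1, 251.3], [-47.0, 204.0, 252.4], [-46.3, 204.9, 254.3]]
(205, 218) 323 [[-63.4, 205.3, 245.6], [-62.5, 206.6, 248.9], [-59.3, 212.7, 251.8], [-47.5, 217.3, 252.8], [-46.6, 218.0, 253.4]]
(218, 228) 262 [[-62.6, 218.1, 245.8], [-62.3, 218.7, 248.7], [-55.4, 221.2, 251.6], [-48.4, 224.1, 252.9], [-46.6, 224.8, 253.5]]
slope deg 1.812432474282595 z175 250.2295896779073
x drift [-2.28436665e-02 -5.13196277e+01]
189 2 [-51.1 192.1 259.9]
193 48 [-54.6 195.7 258.4]
197 66 [-54.9 199.1 257.4]
201 65 [-54.9 202.9 256. ]
205 65 [-54.9 206.9 254.9]
209 61 [-54.4 211.  253.5]
213 31 [-54.1 214.1 252.5]
[-56.1 188.1 331.1] [[414.4 387.8]]
[-56.2 188.1 251.1] [[413.  305.2]]
top y max [119.67897584 120.14516781] x min [-128.67667319 -127.20992416]
```

Call:
servo_tool([
  [[-0.5,-11,0,0],[0,0,20,0],[0,0,20,0],[0,0,9,0],[0,0,0,0]],
], fingers=0.26)

```text
t: 3.1
position: [0.5384, -0.2199, 0.2812]
orientation: [0.077, 0.997, 0.0, -0.001]
contact_force: [0.3, -0.3, 0.4]
gripper_width: 0.257
gripper_force: 0.0
```

Run:
```python
from h import *
f,d,K,T=snap('wrist'); np.savez('w2.npz',f=f,d=d,K=K,T=T); save('w2.png',f,(180,160,400,320),3.5)
s=arm.read_state();print(loc(s['position']),s['gripper_width'],s['contact_force'],K, proj(wor([[-55,183,274],[-55,173,274],[-55,188,260]]),K,T))
```

```text
[-55.52916641 177.47833708 282.35158115] 0.25797665182901536 [-0.42679487  0.04134865 -0.41492738] (np.float64(368.56411995808367), 291.6774248614466, 207.98097101529336) [[302.94510362 270.4308896 ]
 [280.72764215 270.39512669]
 [312.36501542 257.4592484 ]]
```

View pics/w2.png

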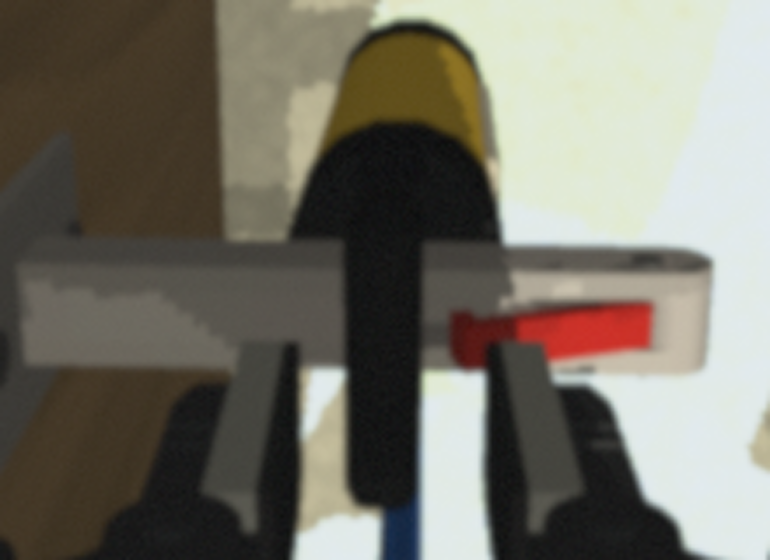

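The crop shows the tab between the fingers at columns 347–417, the keeper's free end at 452, and the fingers' inner faces at 298 and 487. The tab's middle is about 1.3 mm behind the gripper's middle, and the front finger is above the keeper's free end.

Call:
servo_tool([
  [[0,-1.3,0,0],[0,0,6,0],[0,0,6,0],[0,0,3,0],[0,0,0,0]],
], fingers=0.22)

```text
t: 3.65
position: [0.5382, -0.2221, 0.2667]
orientation: [0.077, 0.997, 0.0, -0.001]
contact_force: [0.3, 0.6, -0.3]
gripper_width: 0.221
gripper_force: 0.0
```

Call:
servo_tool([
  [[0,0,1.5,0],[0,0,1.5,0],[0,0,1.5,0],[0,0,0,0],[0,0,0,0]],
])

```text
t: 4.15
position: [0.5385, -0.2222, 0.2629]
orientation: [0.077, 0.997, -0.0, -0.0]
contact_force: [0.5, 1.1, -0.4]
gripper_width: 0.222
gripper_force: 0.0
```

Call:
servo_tool([
  [[0,0,1.5,0],[0,0,1.5,0],[0,0,0,0],[0,0,0,0],[0,0,0,0]],
])

```text
t: 4.65
position: [0.5386, -0.2223, 0.26]
orientation: [0.077, 0.997, -0.0, 0.0]
contact_force: [0.1, -0.7, 2.9]
gripper_width: 0.222
gripper_force: 1.0
```

Run:
```python
from h import *
f,d,K,T=snap('wrist'); np.savez('w3.npz',f=f,d=d,K=K,T=T); save('w3.png',f,(180,160,400,320),3.5)
L=[];F=[]
for i in range(6):
    s=arm.read_state();L.append(loc(s['position']));F.append(s['contact_force']); arm.read_camera('side')
print(np.mean(L,0),np.std(L,0),np.mean(F,0),np.std(F,0))
```

```text
[-55.50575972 175.38910472 259.96317532] [0.01862364 0.0114467  0.05522879] [ 0.01751058 -0.65110498  2.41333483] [0.39415225 0.33467359 0.74067224]
```

Call:
servo_tool([
  [[0,0,1.5,0],[0,0,1.5,0],[0,0,1.5,0],[0,0,0,0],[0,0,0,0]],
])

```text
t: 5.5
position: [0.5384, -0.2224, 0.2553]
orientation: [0.077, 0.997, -0.0, -0.0]
contact_force: [-0.2, -1.5, 4.2]
gripper_width: 0.22
gripper_force: 1.7
```

Call:
servo_tool([
  [[0,0,1,0],[0,0,1,0],[0,0,0,0],[0,0,0,0]],
])

```text
t: 5.9
position: [0.5385, -0.2223, 0.2533]
orientation: [0.077, 0.997, -0.0, 0.0]
contact_force: [-0.6, -2.4, 2.9]
gripper_width: 0.216
gripper_force: 1.8
```

Call:
servo_tool([
  [[0,0,0.5,0],[0,0,0.5,0],[0,0,0,0],[0,0,0,0]],
])

```text
t: 6.3
position: [0.5385, -0.2223, 0.2524]
orientation: [0.077, 0.997, -0.0, 0.0]
contact_force: [-0.6, -3.6, 3.8]
gripper_width: 0.223
gripper_force: 2.0
```

Call:
servo_tool([
  [[0,0,0.5,0],[0,0,0,0],[0,0,0,0]],
])

```text
t: 6.6
position: [0.5385, -0.2223, 0.2519]
orientation: [0.077, 0.997, -0.0, 0.0]
contact_force: [-0.3, -2.6, 5.2]
gripper_width: 0.222
gripper_force: 2.1
```

Call:
servo_tool([
  [[0,0,0.4,0],[0,0,0,0],[0,0,0,0]],
])

```text
t: 6.9
position: [0.5385, -0.2223, 0.2514]
orientation: [0.077, 0.997, -0.0, -0.0]
contact_force: [-1.0, -3.3, 5.0]
gripper_width: 0.219
gripper_force: 2.1
```

Run:
```python
from h import *
f,d,K,T=snap('wrist'); np.savez('w4.npz',f=f,d=d,K=K,T=T); save('w4.png',f,(180,160,400,320),3.5)
L=[];F=[]
for i in range(4):
    s=arm.read_state();L.append(loc(s['position']));F.append(s['contact_force']); arm.read_camera('side')
print(np.mean(L,0),np.mean(F,0)@M,np.std(F,0))
```

```text
[-55.57113063 175.51302397 251.43579432] [ 0.47328537 -3.33045665  4.19428062] [0.3571203  0.47489929 0.60334973]
```

View pics/w4.png

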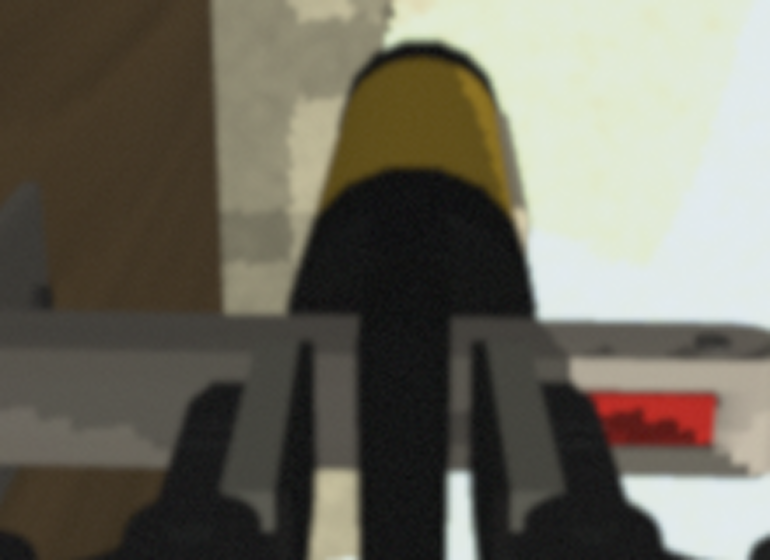

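The keeper (red, 595–715) lies nearly in the channel. The tab (360–447) sits clear between the fingers (312 and 475). I'll press the last fraction until the fingertip rests on the arm.

Call:
servo_tool([
  [[0,0,0.3,0],[0,0,0,0],[0,0,0,0]],
])

```text
t: 7.45
position: [0.5385, -0.2222, 0.2511]
orientation: [0.077, 0.997, -0.0, -0.0]
contact_force: [-1.4, -3.1, 4.9]
gripper_width: 0.218
gripper_force: 2.2
```

Call:
servo_tool([
  [[0,0,0.3,0],[0,0,0,0],[0,0,0,0]],
])

```text
t: 7.75
position: [0.5385, -0.2222, 0.2509]
orientation: [0.077, 0.997, -0.0, 0.0]
contact_force: [-0.8, -3.6, 5.1]
gripper_width: 0.219
gripper_force: 2.5
```

Call:
servo_tool([
  [[0,0,0.2,0],[0,0,0,0],[0,0,0,0]],
])

```text
t: 8.05
position: [0.5385, -0.2222, 0.2508]
orientation: [0.077, 0.997, 0.0, 0.0]
contact_force: [-0.7, -3.6, 6.1]
gripper_width: 0.221
gripper_force: 3.1
```

Call:
servo_tool([
  [[0,0,0.2,0],[0,0,0,0],[0,0,0,0]],
])

```text
t: 8.35
position: [0.5385, -0.2222, 0.2508]
orientation: [0.077, 0.997, 0.0, 0.0]
contact_force: [-0.8, -2.4, 7.9]
gripper_width: 0.217
gripper_force: 3.7
```

Run:
```python
from h import *
L=[];F=[]
for i in range(4):
    s=arm.read_state();L.append(loc(s['position']));F.append(s['contact_force']); arm.read_camera('side')
print(np.mean(L,0),np.mean(F,0)@M,np.std(F,0))
```

```text
[-55.53873964 175.49168426 250.77315688] [-0.74630399 -2.96186598  7.71099577] [0.22887923 0.40256862 0.72974266]
```

Call:
servo_tool([
  [[0,0.5,-0.1,0],[0,0.5,0,0],[0,0,0,0]],
], fingers=0.17, squeeze=40)

```text
t: 8.85
position: [0.5388, -0.2209, 0.2508]
orientation: [0.077, 0.997, 0.0, 0.0]
contact_force: [-1.8, -2.0, 6.9]
gripper_width: 0.171
gripper_force: 3.5
```

Call:
servo_tool([
  [[0,0,0,0],[0,0,0,0]],
], fingers=0.13)

```text
t: 9.05
position: [0.539, -0.22, 0.2508]
orientation: [0.077, 0.997, 0.001, 0.0]
contact_force: [-0.5, 1.2, 7.8]
gripper_width: 0.127
gripper_force: 3.7
```

Call:
servo_tool([
  [[0,0,0,0],[0,0,0,0],[0,0,0,0],[0,0,0,0]],
], fingers=0.03)

```text
t: 9.45
position: [0.5391, -0.2198, 0.2509]
orientation: [0.077, 0.997, 0.001, 0.0]
contact_force: [-1.0, 1.1, 8.1]
gripper_width: 0.109
gripper_force: 44.8
```

Run:
```python
from h import *
L=[];F=[]
for i in range(3):
    s=arm.read_state();L.append(loc(s['position']));F.append(s['contact_force']); f,d,K,T=snap('wrist')
save('w5.png',f,(180,160,400,320),3.5)
print(np.mean(L,0),np.mean(F,0)@M,np.std(F,0),s['gripper_width'],s['gripper_force'])
```

```text
[-55.34462762 177.94688717 250.87112375] [-1.513395    1.18927312  7.80635717] [0.38303948 0.43385987 0.23163071] 0.1070952899886384 44.78889872003492
```

View pics/w5.png

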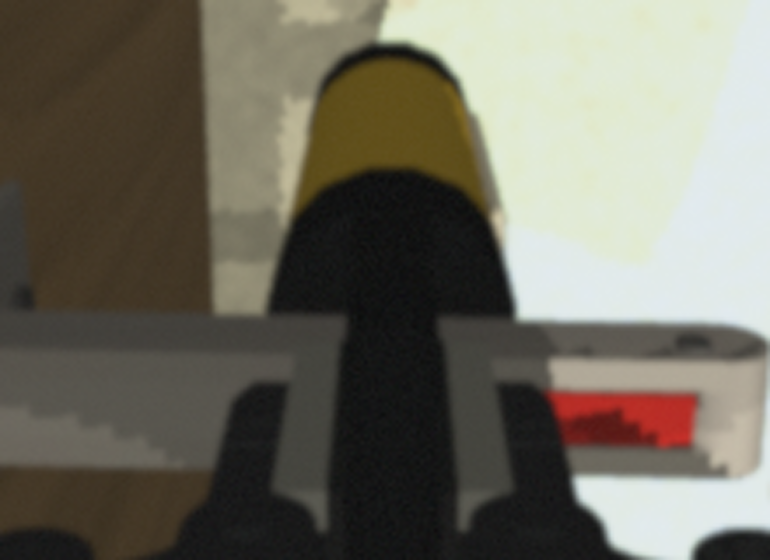

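Both pads hold the tab (335–445), and the keeper is still down under the front finger. Next I draw outward along the sloped arm, watching the force.

Call:
servo_tool([
  [[0,1.5,-0.05,0],[0,1.5,-0.05,0],[0,1.5,-0.05,0],[0,1.5,-0.05,0],[0,0,0,0]],
])

```text
t: 10.1
position: [0.5395, -0.2159, 0.2511]
orientation: [0.078, 0.997, -0.0, 0.0]
contact_force: [-1.4, -4.3, 5.9]
gripper_width: 0.109
gripper_force: 46.6
```

Call:
servo_tool([
  [[0,1.5,-0.05,0],[0,1.5,-0.05,0],[0,1.5,-0.05,0],[0,1.5,-0.05,0],[0,0,0,0]],
])

```text
t: 10.6
position: [0.5405, -0.21, 0.2513]
orientation: [0.078, 0.997, -0.0, 0.0]
contact_force: [-0.3, -4.8, 6.5]
gripper_width: 0.108
gripper_force: 46.1
```

Call:
servo_tool([
  [[0,2,-0.07,0],[0,2,-0.07,0],[0,2,-0.07,0],[0,2,-0.07,0],[0,2,-0.07,0]],
])

```text
t: 11.1
position: [0.5421, -0.2005, 0.2518]
orientation: [0.078, 0.997, -0.001, 0.0]
contact_force: [-1.2, -6.0, 8.0]
gripper_width: 0.108
gripper_force: 44.5
```

Call:
servo_tool([
  [[0,2,-0.07,0],[0,2,-0.07,0],[0,2,-0.07,0],[0,2,-0.07,0],[0,2,-0.07,0]],
])

```text
t: 11.6
position: [0.5437, -0.1906, 0.2523]
orientation: [0.078, 0.997, -0.001, 0.001]
contact_force: [-1.6, -6.1, 8.0]
gripper_width: 0.111
gripper_force: 42.3
```

Call:
servo_tool([
  [[0,2,-0.1,0],[0,2,-0.1,0],[0,2,-0.1,0],[0,2,-0.1,0],[0,2,-0.1,0]],
])

```text
t: 12.1
position: [0.5453, -0.1806, 0.2529]
orientation: [0.078, 0.997, -0.001, 0.001]
contact_force: [-1.1, -5.5, 9.4]
gripper_width: 0.106
gripper_force: 43.5
```

Call:
servo_tool([
  [[0,2,-0.1,0],[0,2,-0.1,0],[0,2,-0.1,0],[0,2,-0.1,0],[0,2,-0.1,0]],
])

```text
t: 12.6
position: [0.5464, -0.1697, 0.2523]
orientation: [0.077, 0.997, -0.0, -0.0]
contact_force: [-0.6, -2.4, 1.4]
gripper_width: 0.11
gripper_force: 41.3
```

Call:
servo_tool([
  [[0,2,-0.1,0],[0,2,-0.1,0],[0,2,-0.1,0],[0,2,-0.1,0],[0,2,-0.1,0]],
])

```text
t: 13.1
position: [0.5481, -0.1595, 0.2529]
orientation: [0.077, 0.997, 0.0, -0.0]
contact_force: [0.7, -0.0, -1.6]
gripper_width: 0.109
gripper_force: 40.4
```

Call:
servo_tool([
  [[0,5,0,0],[0,10,-2,0],[0,15,-4,0],[1,20,-4,0],[1,25,0,0]],
])

```text
t: 13.6
position: [0.5581, -0.0849, 0.2639]
orientation: [0.078, 0.997, 0.0, 0.001]
contact_force: [0.1, -0.1, -1.1]
gripper_width: 0.103
gripper_force: 40.5
```

Call:
servo_tool([
  [[1,30,0,0],[1,30,0,0],[1,30,0,0],[1,30,0,0],[0,25,0,0]],
])

```text
t: 14.1
position: [0.576, 0.0613, 0.2633]
orientation: [0.076, 0.997, 0.0, -0.0]
contact_force: [-0.4, -0.2, -2.2]
gripper_width: 0.11
gripper_force: 40.5
```

Call:
servo_tool([
  [[0,20,0,0],[0,15,0,0],[0,5,0,0],[0,0,0,0],[0,0,0,0]],
])

```text
t: 14.6
position: [0.5824, 0.0966, 0.2632]
orientation: [0.078, 0.997, -0.0, 0.0]
contact_force: [-0.6, -0.1, -2.6]
gripper_width: 0.106
gripper_force: 40.5
```

Run:
```python
from h import *
s=arm.read_state();print(s['position'],s['orientation'],s['contact_force'])
fs=[]
for n in ['scene','side','wrist']:
    f,d,K,T=snap(n); np.savez(n+'6.npz',f=f,d=d,K=K,T=T); P=cloud(d,K,T); F=f.astype(int)
    fs.append(f)
    w=P[(abs(P[...,0]-.596)<.06)&(abs(P[...,1]-.185)<.06)&(d>0)]
    a=w[(w[:,2]>.038)&(w[:,2]<.047)]
    if len(a): print(n,'rim',len(a),cv2.minEnclosingCircle((a[:,:2]*1000).astype(np.float32)),a[:,2].mean())
    m=(abs(P[...,0]-s['position'][0])<.03)&(abs(P[...,1]-s['position'][1])<.03)&(d>0)&(P[...,2]>.118)&(P[...,2]<.235)
    p=P[m]*1000; print('body',len(p))
    for lo in range(120,240,20):
        q=p[(p[:,2]>lo)&(p[:,2]<lo+20)]
        if len(q)>20:
            g=lambda c:np.hypot(q[:,0]-c[0],q[:,1]-c[1])-18
            from scipy.optimize import least_squares
            r=least_squares(g,q[:,:2].mean(0)+ -10*(T[:2,3]*1000-q[:,:2].mean(0))/np.linalg.norm(T[:2,3]*1000-q[:,:2].mean(0)),loss='soft_l1'); print(lo,len(q),r.x.round(1),np.abs(g(r.x)).mean().round(2))
im=np.hstack([fs[1][60:340,150:430],fs[2][100:380,140:420]]); save('c6.png',im,None,1.4)
```

```text
[0.58237455 0.096584   0.26318407] [ 7.80453184e-02  9.96949773e-01 -2.78933415e-04  3.52412184e-05] [-0.58626437 -0.13202689 -2.59956989]
scene rim 115 ((597.4150390625, 184.28114318847656), 27.34507179260254) 0.041740374598945244
body 447
120 69 [581.7  96.1] 0.72
140 76 [581.4  96.4] 0.68
160 76 [581.2  96.4] 0.75
180 72 [581.4  96.5] 0.66
200 91 [581.7  96.6] 0.7
220 63 [581.3  96.5] 0.63
side rim 99 ((595.786865234375, 187.17288208007812), 28.277015686035156) 0.04161704149345034
body 527
120 82 [581.8  96.9] 1.06
140 84 [581.6  97.1] 1.02
160 97 [582.   97.2] 1.04
180 86 [581.1  97. ] 1.01
200 100 [581.4  97.3] 1.01
220 77 [580.7  97.1] 0.95
wrist rim 916 ((597.0698852539062, 185.56117248535156), 26.935932159423828) 0.04211627451266697
body 2268
120 194 [582.2  95.9] 0.14
140 292 [582.6  96. ] 0.2
160 334 [582.6  96.2] 0.2
180 430 [582.5  96.3] 0.21
200 540 [582.4  96.3] 0.2
220 478 [582.   96.3] 0.15
```

View pics/c6.png

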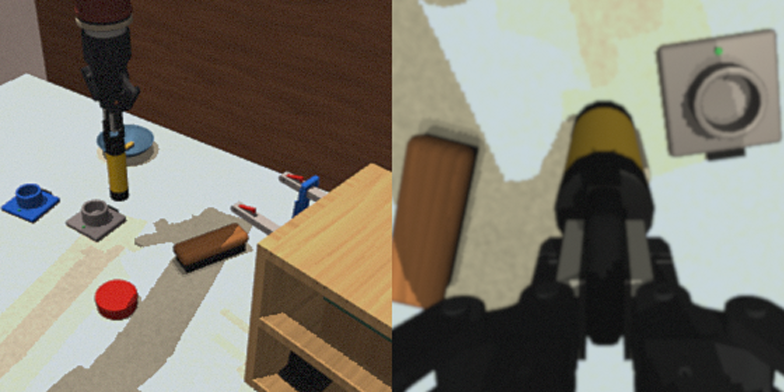

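Left (side camera), the lamp hangs upright and the keepers are back up, with the shoehorn still hung. Right (wrist camera), the grey dock's cup is at (727,100) and the lamp's body at (605,150). The fitted lamp axis is vertical, and the shift needed is about (14.8, 89.4) mm.

Call:
servo_tool([
  [[-0.7,20,0,0],[0,30,0,0],[0,25,0,0],[0,12,0,0],[0,3.6,0,0]],
])

```text
t: 15.25
position: [0.5969, 0.1888, 0.2627]
orientation: [0.076, 0.997, -0.0, -0.0]
contact_force: [0.1, -0.4, -2.1]
gripper_width: 0.108
gripper_force: 40.5
```

Call:
servo_tool([
  [[0,0,20,0],[0,0,25,0],[0,0,15,0],[0,0,5,0],[0,0,0,0]],
])

```text
t: 15.75
position: [0.5969, 0.1865, 0.1979]
orientation: [0.078, 0.997, -0.0, -0.0]
contact_force: [-0.4, -0.5, -2.1]
gripper_width: 0.11
gripper_force: 40.4
```

Run:
```python
from h import *
from scipy.optimize import least_squares
s=arm.read_state();print(s['position'],s['orientation'],s['contact_force'])
fs=[]
for n in ['scene','side','wrist']:
    f,d,K,T=snap(n); P=cloud(d,K,T)*1000; fs.append(f)
    for nm,lo,hi,rad in [('rim side',18,40,27),('rim',38,47,0),('body',65,160,18)]:
        c0=np.array([597,185.5]); m=(np.hypot(P[...,0]-c0[0],P[...,1]-c0[1])<(34 if rad!=18 else 25))&(d>0)&(P[...,2]>lo)&(P[...,2]<hi)
        q=P[m]
        if len(q)<15: continue
        if rad==0: print(n,nm,len(q),cv2.minEnclosingCircle(q[:,:2].astype(np.float32)));continue
        g=lambda c:np.hypot(q[:,0]-c[0],q[:,1]-c[1])-rad
        r=least_squares(g,c0,loss='soft_l1'); print(n,nm,len(q),r.x.round(1),np.abs(g(r.x)).mean().round(2),q[:,2].min().round(0))
im=np.hstack([fs[0][130:250,280:400],fs[1][150:270,150:270]]); save('c7.png',im,None,3)
```

```text
[0.5969041  0.18650101 0.19786939] [ 7.77371431e-02  9.96973763e-01 -3.40674140e-04 -3.68501625e-04] [-0.42219828 -0.54811547 -2.06306222]
scene rim side 124 [597.4 185.5] 2.74 18.0
scene rim 80 ((598.96484375, 184.10171508789062), 27.536300659179688)
scene body 317 [595.9 186.4] 0.78 66.0
side rim side 172 [596.  185.7] 2.68 18.0
side rim 76 ((594.588134765625, 184.41116333007812), 26.991558074951172)
side body 364 [596.5 187.8] 1.16 65.0
wrist rim side 256 [597.6 186. ] 1.7 18.0
wrist rim 826 ((596.9093627929688, 185.85006713867188), 26.849056243896484)
wrist body 1810 [597.8 186.9] 0.23 65.0
```

View pics/c7.png

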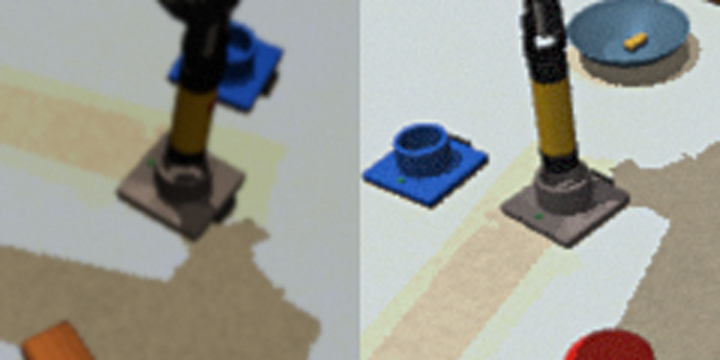

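Both views show the foot just above the grey cup, roughly centred: scene at (185,165), side at (562,175). A ~1 mm correction, then lower.

Call:
servo_tool([
  [[0.4,-1.1,4,0],[0,0,5,0],[0,0,4,0],[0,0,4,0],[0,0,2,0]],
])

```text
t: 16.4
position: [0.5962, 0.1862, 0.1784]
orientation: [0.077, 0.997, -0.0, -0.0]
contact_force: [0.2, -0.1, -1.9]
gripper_width: 0.107
gripper_force: 40.5
```

Call:
servo_tool([
  [[0,0,4,0],[0,0,4,0],[0,0,4,0],[0,0,2,0],[0,0,1,0]],
])

```text
t: 16.9
position: [0.5964, 0.1862, 0.1638]
orientation: [0.077, 0.997, -0.0, -0.0]
contact_force: [0.6, -0.0, -1.5]
gripper_width: 0.108
gripper_force: 40.5
```

Call:
servo_tool([
  [[0,0,1,0],[0,0,0.5,0],[0,0,0.5,0],[0,0,0,0]],
])

```text
t: 17.3
position: [0.5965, 0.1862, 0.1621]
orientation: [0.077, 0.997, -0.0, 0.0]
contact_force: [0.6, 0.4, -1.6]
gripper_width: 0.109
gripper_force: 40.5
```

Call:
servo_tool([
  [[0,0,0.7,0],[0,0,0.7,0],[0,0,0.6,0],[0,0,0,0]],
])

```text
t: 17.7
position: [0.5964, 0.1862, 0.16]
orientation: [0.077, 0.997, -0.0, -0.0]
contact_force: [0.2, 0.2, -2.1]
gripper_width: 0.107
gripper_force: 40.5
```

Call:
servo_tool([
  [[0,0,0.4,0],[0,0,0.4,0],[0,0,0,0],[0,0,0,0]],
])

```text
t: 18.1
position: [0.5967, 0.1862, 0.1598]
orientation: [0.077, 0.997, 0.0, 0.0]
contact_force: [-0.8, -0.2, 3.6]
gripper_width: 0.109
gripper_force: 41.3
```

Call:
servo_tool([
  [[0,0,0,0],[0,0,0,0],[0,0,0,0],[0,0,0,0]],
], fingers=0.3)

```text
t: 18.5
position: [0.5964, 0.1863, 0.1592]
orientation: [0.077, 0.997, -0.0, -0.0]
contact_force: [-0.2, 0.1, -0.4]
gripper_width: 0.299
gripper_force: 0.0
```

Call:
servo_tool([
  [[0,0,-5,0],[0,0,-15,0],[0,0,-30,0],[0,0,-30,0],[0,0,-20,0]],
])

```text
t: 19.0
position: [0.5972, 0.1863, 0.2631]
orientation: [0.077, 0.997, 0.001, 0.001]
contact_force: [0.7, 0.1, -0.6]
gripper_width: 0.301
gripper_force: 0.0
```

Call:
servo_tool([
  [[20,0,-20,0],[30,0,0,0],[20,0,0,0],[0,0,0,0],[0,0,0,0]],
])

```text
t: 19.5
position: [0.5276, 0.1971, 0.2807]
orientation: [0.077, 0.997, 0.001, 0.001]
contact_force: [0.5, -0.5, 0.1]
gripper_width: 0.3
gripper_force: 0.0
```

Run:
```python
from h import *
from scipy.optimize import least_squares
s=arm.read_state();print(s['t'],s['position'],s['contact_force'])
fs=[]
for n in ['scene','side']:
    f,d,K,T=snap(n); P=cloud(d,K,T)*1000; fs.append(f)
    m=(np.hypot(P[...,0]-597,P[...,1]-185.5)<30)&(d>0)&(P[...,2]>50)&(P[...,2]<230); q=P[m]
    print(n,'top',np.percentile(q[:,2],[97,99.5]))
    for lo in (50,90):
        w=q[(q[:,2]>lo)&(q[:,2]<lo+35)]; print(lo,least_squares(lambda c:np.hypot(w[:,0]-c[0],w[:,1]-c[1])-18,[597,185.5],loss='soft_l1').x)
im=np.hstack([fs[0][120:340,170:400],fs[1][130:350,150:380]]); save('c8.png',im,None,1.7)
```

```text
19.5 [0.5275897  0.19708429 0.28067103] [ 0.51042945 -0.4598718   0.10602593]
scene top [182.98912969 184.49601681]
50 [596.04963325 186.17477604]
90 [596.22541865 186.05214526]
side top [182.94969778 184.97068312]
50 [596.50067062 187.255034  ]
90 [596.18945543 187.02327541]
```

View pics/c8.png

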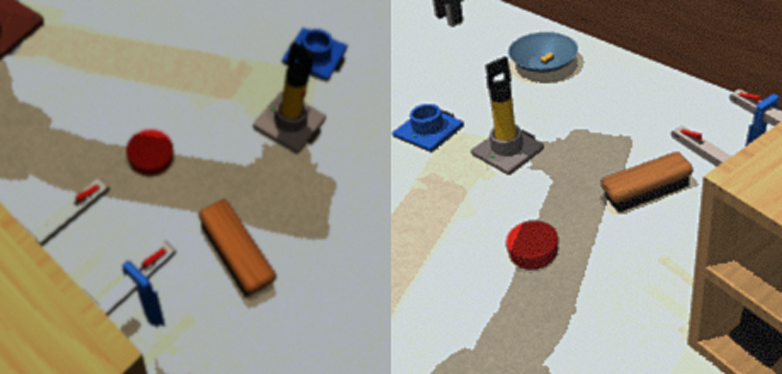

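The lamp stands upright in the grey dock (scene crop 295,90; side crop 500,105). Its top is at 183 mm, which matches home (16 + 167). The shoehorn still hangs, the empty peg's keeper is back up, and the polish and brush have not moved.

```bash
python3 -c "
from rig import arm
print(arm.job_done())"
```

```text
the job is handed in; nothing more can be done
None
```

The lamp is off its peg and standing fully home in the grey dock, released, with the shoehorn still hanging and everything else in place; the job took about 20 s and is handed in.

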